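# Sweep the rubber stoppers into the tray

## Task

Three black rubber stoppers are scattered over the lab bench: sweep them with the closed fingers along the bench, over the sloping lip and into the open-sided steel tray, until all three stand wholly on its flat floor, past the lip. Only push them gently along the surface: do not pick up, pinch, jam or bat them. Leave the brass weight, the amber bottle and the beaker standing where they are.

Things in the scene. Friction and masses are not known exactly. Their poses are not given: they have to be found in the camera images.
- tray: Collecting tray of bare sheet steel, fixed to the bench. Origin: centre of its underside, on the bench; x points from the open mouth (x = -75 mm) to the back wall (x = +74 mm), z up. 184 mm wide in y. Flat floor 3 mm above the bench. Side walls (y = +-91 mm, from x = -45 mm on) and back wall are 2 mm thick, 30 mm high. Stands to the robot's left, mouth to the robot's right.
- tray_mouth (a point): Middle of the tray's front edge, level with the bench. From here inwards the lip slopes up 3 mm over 30 mm to the flat floor; the lip has no side walls. The mouth faces -y of the world, give or take 17 degrees.
- stopper_large: Black rubber stopper, a slightly tapered plug standing on its wide end: 36 mm across at the foot, 30 mm at the top, 30 mm high, 35 g. Origin: centre of its foot, z up. Loose; slides on the bench when pushed low on its side.
- stopper_medium: Black rubber stopper, a slightly tapered plug standing on its wide end: 32 mm across at the foot, 26 mm at the top, 28 mm high, 28 g. Origin: centre of its foot, z up. Loose; slides on the bench when pushed low on its side.
- stopper_small: Black rubber stopper, a slightly tapered plug standing on its wide end: 28 mm across at the foot, 22 mm at the top, 25 mm high, 20 g. Origin: centre of its foot, z up. Loose; slides on the bench when pushed low on its side.
- weight: Brass balance weight with a knob on top, 26 mm across, 46 mm high, 150 g, standing loose among the stoppers. Origin: centre of its underside. To be left alone.
- bottle: Amber glass bottle with a black cap, 56 mm across, 120 mm high, standing loose on the far side of the stoppers. Origin: centre of its underside. To be left alone.
- beaker: Empty clear glass beaker, 44 mm across, 58 mm high, standing loose on the robot's side of the stoppers. Origin: centre of its underside. To be left alone.
Not all that is in view belongs to the job. Leave any blue or turquoise look-alike of the stopper_medium alone.

How it is judged:
By the outcome, as a careful person would: the job done as asked, in the order asked, and still so for the second after the job is handed in, with the robot touching nothing.
It also fails if it takes over 67 s, if anything falls off the work surface, if the arm or the gripper's body presses on something with over 40 N, if the wrist force passes 120 N, or if a joint passes its speed limit or range.

## Robot

A 6-joint arm with a two-finger parallel gripper is mounted at the origin on the work surface. World frame = base frame: x ahead of the robot, y to its left, z up, the work surface at z = 0. Lengths are in m, angles in rad, forces in N, time in s.
With the tool pointing down it reaches from about 0.375 to 0.9 m from the base axis. Payload 3.1 kg.
Tool frame: the origin (TCP) lies midway between the tips of the shut fingers; the grasp point (between the pads) lies 19 mm behind it; z points along the fingers, y is the line along which they close (so a half turn about z gives the same grasp; the last joint's range is limited). The gripper opens to 87 mm and grips with 3 to 60 N. Pads are 19 mm wide; open, the fingers measure 117 mm over their backs; the gripper's body (75 mm by 190 mm) begins 51 mm behind the grasp point.
Start: joints at [0.966, 0.527, 1.433, -0, 1.181, -0.178], TCP at [0.259, 0.569, 0.223] pointing down, gripper open.
Joint ranges: [-3.08, 3.08], [-0.75, 2.2], [0.22, 2.44], [-1.43, 4.57], [0, 2.65], [-2.85, 2.85]. Speed limits (rad/s): [2.79, 2.79, 3.14, 3.14, 3.14, 3.14].

## Interface

Orientations are given as a unit quaternion [x, y, z, w].
In Python, from rig import status, imaging, order gives the robot as it stands.
- The arm moves only by the tool arm_command, never from a script. Its argument "deltas" is one flat list of numbers, 5 for each row, row after row: the opening, from -1 (shut) to 1 (fully open), so that 0 is half open, then the shift along the tool's x, y, z in m, then the turn about the tool's z in rad. In form: [gripper, tx, ty, tz, roll, gripper, tx, ty, tz, roll, ...]. A call has 1 to 12 rows; each row shifts and turns the commanded pose from where the row before left it, along the tool's axes as they then stand; what a row does not reach is not made up. A row lasts 1/8 s, in which the tool goes at most 62.5 mm and 10.7 degrees, less where a joint would pass 70% of its speed; a pose out of reach is approached as far as the arm can. A call with a gripper value outside its range is refused whole. The fingers move at their own pace and stop on an object; "newtons" is the grip in N (left out, the last holds). Time passes only in rows, so rows that do not move let the fingers close. It gives the time, the measured TCP pose, the force, the opening and the grip force at its end, in the units of the state.
- status.get_obs(): the state, without advancing time (a new reading comes with each control period).
- imaging.camera(name): name is "scene" or "top" or "wrist"; returns (picture, depth): 384x512x3 uint8, red, green, blue; 384x512 float32, m along the optical axis (not along the pixel's ray), 0 where there is no reading.
- imaging.camera_params(name): a dict with "intrinsics" (3x3 intrinsics, pixels), "k1" (the pictures are not rectified: a ray, as slopes to the right and down, at radius r is drawn at 1 + k1 r^2 times it, then the intrinsics apply), "camera_from_world" (4x4, takes a point from world to camera coordinates). Camera axes: x right, y up, looking along -z (the intrinsics and any distortion apply to the point x, -y, -z); pixel columns grow to the right and rows downward; lengths in m; the calibration is good to about 2 mm. A picture is of the moment at which its call begins: read the wrist's pose just before it. camera_params takes no time and is no camera call; for the wrist camera it gives the pose at the moment of the call.
- order.hand_in(): hands the job in; it is judged then, once.
The state is a dict: "time": time; "q": joint angles; "joint_velocities": joint speeds; "joint_torque": joint torques, N m; "position": TCP position; "tool_rot": TCP orientation; "ft_force": force on the tool from outside, world axes, zero at the start; "moment": the same for the moment, N m; "grip_width": finger opening in m; "grip_force": force on a finger pad.
Only numpy, scipy, OpenCV 4.12 (cv2) and the standard library are available. Lean on these libraries where they do the work, as an engineer would, in place of code of your own. Each camera call takes 0.05 s, during which the arm holds its last target. There are 200 camera calls.

## Working session

There is one attempt and no reset: what is moved stays moved. The work goes in short steps, Python scripts to look and compute and a tool call to move; the robot and the scene stay as the last step left them, time stands still between calls to the robot, and variables do not carry over. Pictures are saved under pics/ and viewed, at most 10 in all, crops included, and the job is handed in when it is done.

Besides the shell and the picture viewer there is one more tool, called after "Request:" as name(argument=value, ...) on one line, values as JSON. arm_command: Moves the arm, as the interface text tells. Its arguments: {"type":"object","properties":{"deltas":{"type":"array"},"newtons":{"type":"number"}},"required":["deltas"]}

```bash
mkdir -p pics
cat > h.py <<'E'
import numpy as np, cv2
from rig import status, imaging, order
def ray(P,uv):
    K=np.array(P["intrinsics"]);k=P["k1"]
    d=[(uv[0]-K[0,2])/K[0,0],(uv[1]-K[1,2])/K[1,1]]
    d=np.array(d);r=np.linalg.norm(d);s=r
    for _ in range(20): s=r/(1+k*s*s)
    d=d*(s/r if r>0 else 1)
    T=np.linalg.inv(np.array(P["camera_from_world"]))
    return T[:3,3],T[:3,:3]@np.array([d[0],-d[1],-1])
def atz(P,uv,z=0):
    o,d=ray(P,uv);return (o+d*(z-o[2])/d[2])
def dep(P,D,uv):
    o,d=ray(P,uv);return o+d*D[int(uv[1]),int(uv[0])]
E
python3 - <<'E'
from h import *
s=status.get_obs();print(s["time"],s["position"],s["tool_rot"],s["grip_width"])
for n in("top","scene"):
    p,d=imaging.camera(n);cv2.imwrite(f"pics/{n}0.png",cv2.resize(p[:,:,::-1],(800,600)));np.savez(n+"0.npz",p=p,d=d)
    P=imaging.camera_params(n);print(P)
E
```

```text
0.0 [0.25828014 0.568344   0.22155744] [ 2.11777189e-01  9.77317380e-01 -9.97112900e-04 -4.08812706e-04] 0.08725831914927162
{'intrinsics': array([[378.5759052 ,   0.        , 249.37310608],
       [  0.        , 378.5759052 , 192.81965316],
       [  0.        ,   0.        ,   1.        ]]), 'k1': -0.06136610312442625, 'camera_from_world': array([[ 0.06224656, -0.99805449, -0.0035491 , -0.05118212],
       [ 0.97781167,  0.06027062,  0.20062848, -0.56813651],
       [-0.20002425, -0.01595878,  0.97966097, -0.62669676],
       [ 0.        ,  0.        ,  0.        ,  1.        ]])}
{'intrinsics': array([[359.88876557,   0.        , 256.78844477],
       [  0.        , 359.88876557, 193.08118839],
       [  0.        ,   0.        ,   1.        ]]), 'k1': 0.0017173381585632707, 'camera_from_world': array([[-0.69480959,  0.718779  ,  0.02442093,  0.43965861],
       [-0.40651517, -0.42051712,  0.81111699,  0.18681629],
       [ 0.59328328,  0.55364438,  0.58437389, -1.0348923 ],
       [ 0.        ,  0.        ,  0.        ,  1.        ]])}
```

View pics/top0.png

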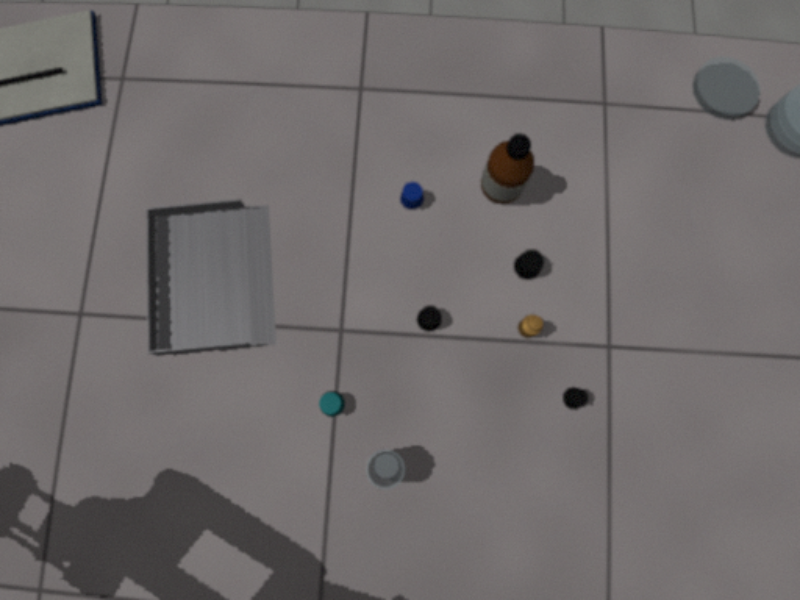

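View pics/scene0.png

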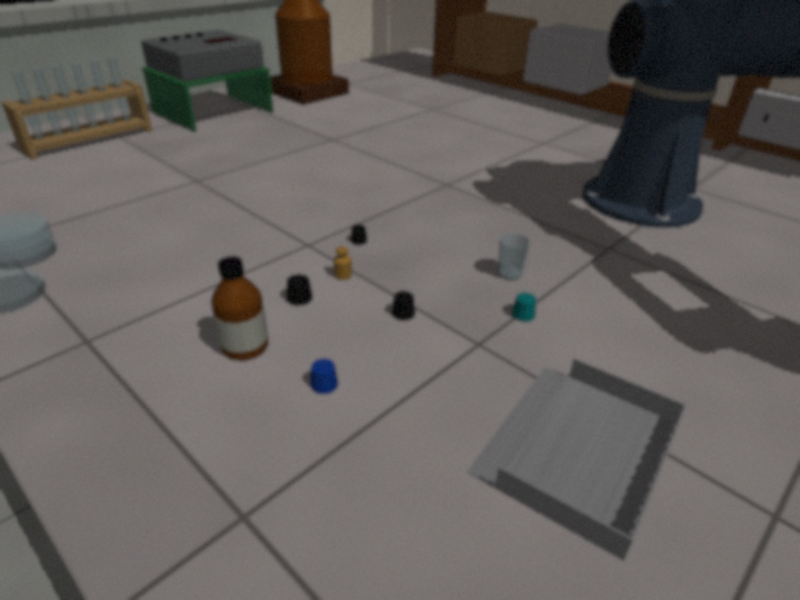

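The top view (800x600) shows the black stoppers at (528,264) largest, (430,318) medium and (574,398) smallest. The blue (411,195) and teal (331,403) look-alikes and the bottle's black cap (518,146) could be mistaken for them. The weight is at (531,325), the beaker at (386,468), the bottle at (507,175), and the tray's mouth edge runs (268,207)–(274,345). The scene view agrees.

Run:
```python
from h import *
D={n:np.load(n+"0.npz") for n in("top","scene")};PP={n:imaging.camera_params(n) for n in D}
def cen(n,uv,r=16,f=None):
    p=D[n]["p"].astype(int);u,v=[int(x*.64) for x in uv]
    y0,x0=v-r,u-r;c=p[y0:v+r,x0:u+r]
    m=(c.max(2)<45) if f is None else f(c)
    k,l,st,ce=cv2.connectedComponentsWithStats(m.astype(np.uint8))
    i=1+np.argmax(st[1:,4]);return ce[i]+[x0,y0],st[i,4]
col=lambda c:(c.max(2)-c.min(2)>45)
for nm,t,s,f in[("L",(528,264),(299,290),None),("M",(430,318),(403,306),None),("S",(574,398),(359,234),None),("W",(531,325),(343,264),col),("blue",(411,195),(323,376),col),("teal",(331,403),(525,307),col)]:
    a,na=cen("top",t,f=f);b,nb=cen("scene",s,f=f)
    o1,d1=ray(PP["top"],a);o2,d2=ray(PP["scene"],b)
    k=np.linalg.lstsq(np.c_[d1,-d2],o2-o1,rcond=None)[0]
    X1=o1+k[0]*d1;X2=o2+k[1]*d2
    print(nm,na,nb,((X1+X2)/2).round(4),"gap",np.linalg.norm(X1-X2).round(4),"top@13mm",atz(PP["top"],a,.014).round(4),"depthtop",dep(PP["top"],D["top"]["d"],a).round(4))
s=lambda *x:np.array(x)*.64
for nm,uv,z in[("mouth far",(268,207),0),("mouth near",(274,345),0),("back far",(149,210),.03),("back near",(152,352),.03),("bottle foot",(501,190),0.01),("beaker rim",(386,466),.058),("beaker foot",(386,475),.0)]:
    print(nm,atz(PP["top"],s(*uv),z).round(4))
for nm,uv in[("mouth far",(471,472)),("mouth near",(548,370)),("beaker base",(511,272)),("bottlebase",(243,345))]:
    print("scene",nm,atz(PP["scene"],s(*uv),0).round(4))
p=D["top"]["p"][:,:,::-1]
c=[cv2.resize(p[100:280,80:400],(800,450),interpolation=cv2.INTER_CUBIC)][0]
cv2.imwrite("pics/crop.png",np.clip(c*1.6,0,255))
```

```text
L 250 226 [ 0.6382 -0.187   0.012 ] gap 0.0011 top@13mm [ 0.6372 -0.1861  0.014 ] depthtop [ 0.6327 -0.1826  0.0299]
M 184 191 [ 0.562  -0.0656  0.0111] gap 0.0011 top@13mm [ 0.5612 -0.065   0.014 ] depthtop [ 0.559  -0.0644  0.0262]
S 155 87 [ 0.4759 -0.2463  0.0107] gap 0.0014 top@13mm [ 0.4752 -0.2447  0.014 ] depthtop [ 0.4744 -0.2406  0.0274]
W 141 154 [ 0.5592 -0.1878  0.0205] gap 0.0004 top@13mm [ 0.5605 -0.1895  0.014 ] depthtop [ 0.5554 -0.183   0.0424]
blue 145 279 [ 0.7219 -0.0334  0.0146] gap 0.0001 top@13mm [ 0.7222 -0.0335  0.014 ] depthtop [ 0.7159 -0.0334  0.0297]
teal 144 153 [0.4511 0.0485 0.0139] gap 0.0008 top@13mm [0.4513 0.0482 0.014 ] depthtop [0.4509 0.0467 0.0279]
mouth far [0.6975 0.1513 0.    ]
mouth near [0.5178 0.1248 0.    ]
back far [0.6744 0.2947 0.03  ]
back near [0.4964 0.2647 0.03  ]
bottle foot [ 0.7354 -0.1497  0.01  ]
beaker rim [ 0.3855 -0.0234  0.058 ]
beaker foot [ 0.371  -0.0238  0.    ]
scene mouth far [0.6977 0.1551 0.    ]
scene mouth near [0.5211 0.1295 0.    ]
scene beaker base [ 0.3768 -0.0235  0.    ]
scene bottlebase [ 0.7473 -0.1542  0.    ][ WARN:0@0.404] global loadsave.cpp:1063 imwrite_ Unsupported depth image for selected encoder is fallbacked to CV_8U.
```

View pics/crop.png

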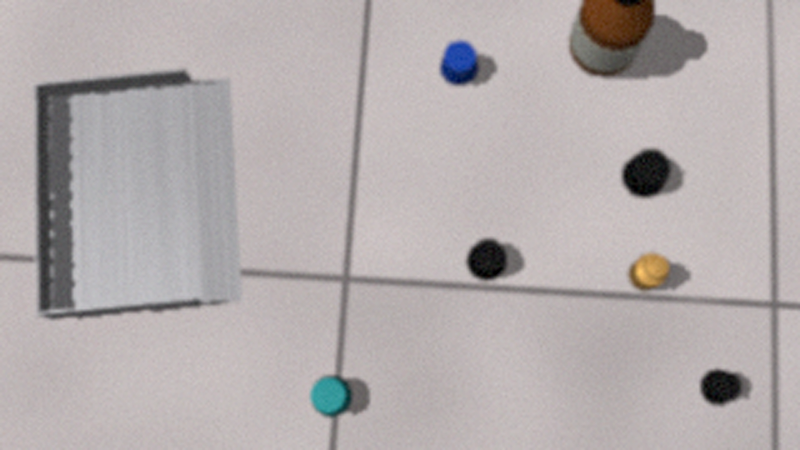

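The crop confirms it: all three targets are plain black, largest at (647,172), medium at (487,258), smallest at (720,386). Blue (459,62), teal (330,396) and the weight (650,271) are clearly distinct.

I'll push with a finger back along tool y, which keeps the gripper body clear of the bottle. The order is medium, large, small.

Request:
arm_command(deltas=[-1, 0, 0, 0, -0.163, -1, 0, 0, 0, -0.163, -1, -0.02, -0.036, 0, 0, -1, -0.02, -0.036, 0, 0, -1, -0.02, -0.036, 0, 0, -1, -0.02, -0.036, 0, 0, -1, -0.02, -0.036, 0, 0, -1, -0.02, -0.036, 0, 0, -1, -0.02, -0.036, 0, 0, -1, -0.02, -0.036, 0, 0, -1, -0.02, -0.036, 0, 0, -1, -0.02, -0.036, 0, 0], newtons=20)

```text
time: 1.6
position: [0.4216, 0.1893, 0.2224]
tool_rot: [0.05, 0.999, -0.0, -0.0]
ft_force: [1.4, 0.7, -0.0]
grip_width: 0.0004
grip_force: 0.0
```

```bash
cat > go.py <<'E'
import sys
from h import *
from scipy.spatial.transform import Rotation as Rn
x,y,z,ang=map(float,sys.argv[1:])   # ang: tool-y heading, deg from +y toward +x
s=status.get_obs();R=Rn.from_quat(s["tool_rot"]).as_matrix()
cur=np.degrees(np.arctan2(R[0,1],R[1,1]));a=np.radians(ang)
Y=np.array([np.sin(a),np.cos(a),0]);Z=np.array([0,0,-1.]);X=np.cross(Y,Z)
d=np.array([x,y,z])-s["position"]
print("t",s["time"],"pos",s["position"].round(4),"head",cur.round(2),"F",np.round(s["ft_force"],1),"| roll first",np.radians(ang-cur).round(4),"then txyz",[round(float(v@d),4) for v in(X,Y,Z)])
E
python3 go.py .557 -.111 .06 5.8
```

```text
t 1.6 pos [0.4216 0.1893 0.2224] head 5.78 F [ 1.4  0.7 -0. ] | roll first 0.0004 then txyz [-0.165, -0.2851, 0.1624]
```

Request:
arm_command(deltas=[-1, -0.0206, -0.0356, 0, 0, -1, -0.0206, -0.0356, 0, 0, -1, -0.0206, -0.0356, 0, 0, -1, -0.0206, -0.0356, 0, 0, -1, -0.0206, -0.0356, 0, 0, -1, -0.0206, -0.0356, 0, 0, -1, -0.0206, -0.0356, 0, 0, -1, -0.0206, -0.0356, 0, 0, -1, 0, 0, 0.05, 0, -1, 0, 0, 0.05, 0, -1, 0, 0, 0.04, 0, -1, 0, 0, 0.02, 0])

```text
time: 3.1
position: [0.555, -0.1087, 0.0597]
tool_rot: [0.05, 0.999, 0.001, -0.002]
ft_force: [0.7, 0.3, 0.5]
grip_width: 0.0004
grip_force: 0.0
```

```bash
python3 - <<'E'
from h import *
p,d=imaging.camera("top");cv2.imwrite("pics/t1.png",cv2.resize(p[90:290,80:400,::-1],(800,500),interpolation=cv2.INTER_CUBIC))
E
python3 go.py .593 .24 .010 5.8
```

```text
t 3.15 pos [ 0.5541 -0.1084  0.0582] head 5.8 F [-0.6 -0.6 -0.3] | roll first 0.0 then txyz [-0.0035, 0.3505, 0.0482]
```

View pics/t1.png

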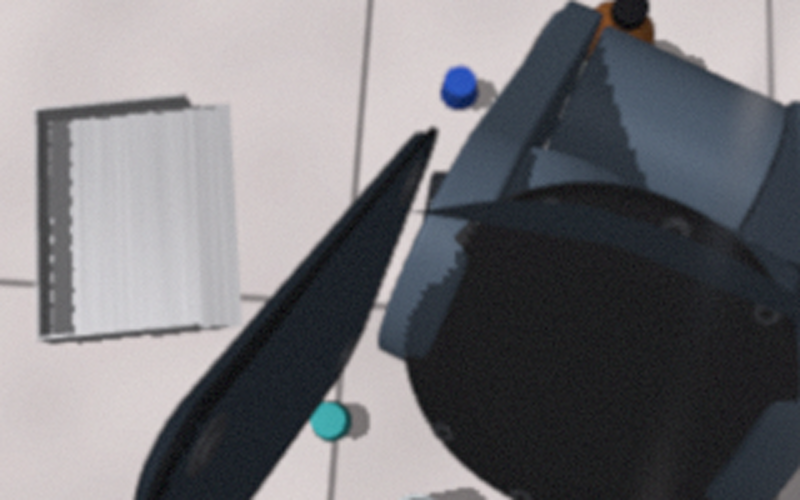

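The arm hides the medium stopper (the gripper covers roughly (400–800,0–500)). The weight and the other items are undisturbed as far as can be seen. Descending and pushing slowly.

Request:
arm_command(deltas=[-1, -0.003, 0, 0.024, 0, -1, 0, 0, 0.024, 0, -1, 0, 0.008, 0, 0, -1, 0, 0.008, 0, 0, -1, 0, 0.008, 0, 0, -1, 0, 0.01, 0, 0, -1, 0, 0.01, 0, 0, -1, 0, 0.01, 0, 0, -1, 0, 0.01, 0, 0, -1, 0, 0.01, 0, 0, -1, 0, 0.005, 0, 0, -1, 0, 0, 0, 0])

```text
time: 4.65
position: [0.5677, -0.0306, 0.0145]
tool_rot: [0.05, 0.999, 0.0, -0.0]
ft_force: [0.7, -0.1, 0.0]
grip_width: 0.0002
grip_force: 0.0
```

```bash
python3 - <<'E'
from h import *
p,d=imaging.camera("scene");q,_=imaging.camera("wrist")
a=cv2.resize(p[100:320,120:460,::-1],(480,310),interpolation=cv2.INTER_CUBIC);b=cv2.resize(q[:,:,::-1],(320,240))
c=np.zeros((310,800,3),np.uint8);c[:,:480]=a;c[:240,480:]=b;cv2.imwrite("pics/t2.png",c)
E
python3 go.py .593 .24 .010 5.8
```

```text
t 4.75 pos [ 0.5677 -0.0311  0.0145] head 5.78 F [ 1.  -0.2  1.1] | roll first 0.0004 then txyz [0.0022, 0.2723, 0.0045]
```

View pics/t2.png

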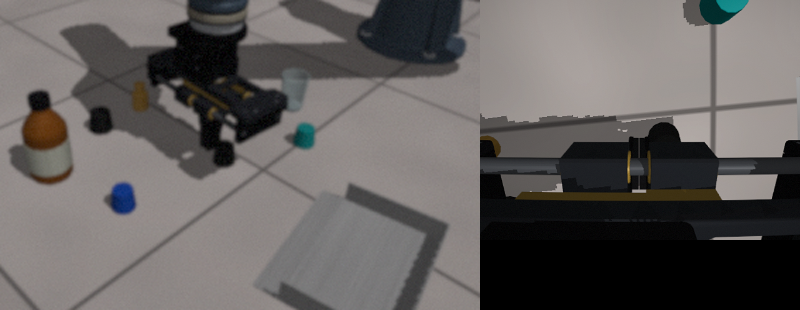

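The medium stopper is being pushed upright, at (224,153) in the left panel. The others are unmoved.

Run:
```python
from h import *
print(atz(imaging.camera_params("scene"),(278.7,208.6),.014))
```

```text
[ 0.56677541 -0.00553129  0.014     ]
```

Request:
arm_command(deltas=[-1, 0, 0.006, 0.002, 0, -1, 0, 0.01, 0.002, 0, -1, 0, 0.012, 0, 0, -1, 0, 0.012, 0, 0, -1, 0, 0.012, 0, 0, -1, 0, 0.012, 0, 0, -1, 0, 0.012, 0, 0, -1, 0, 0.012, 0, 0, -1, 0, 0.012, 0, 0, -1, 0, 0.01, 0, 0, -1, 0, 0.006, 0, 0, -1, 0, 0, 0, 0])

```text
time: 6.25
position: [0.5793, 0.0848, 0.0105]
tool_rot: [0.05, 0.999, -0.0, -0.0]
ft_force: [-0.4, 0.0, -0.0]
grip_width: 0.0004
grip_force: 0.0
```

```bash
cat > see.py <<'E'
# black blobs of stopper size in the scene or top view, on z=14 mm
import sys
from h import *
n=sys.argv[1];x0,x1,y0,y1=map(float,sys.argv[2:6])
p,d=imaging.camera(n);P=imaging.camera_params(n);m=(p.max(2)<45).astype(np.uint8)
k,l,st,ce=cv2.connectedComponentsWithStats(m)
for i in range(1,k):
    if 30<st[i,4]<9000:
        X=atz(P,ce[i],.014)
        if x0<X[0]<x1 and y0<X[1]<y1: print(n,ce[i].round(),st[i,4],X.round(3))
cv2.imwrite("pics/last.png",p[:,:,::-1])
E
python3 see.py scene .5 .7 -.1 .3; python3 go.py .593 .24 .010 5.8
```

```text
scene [313. 222.] 1046 [0.55  0.064 0.014]
t 6.3 pos [0.5794 0.0845 0.0105] head 5.76 F [-0.2 -0.2  0.1] | roll first 0.0007 then txyz [0.0021, 0.1561, 0.0005]
```

```bash
cat > cloud.py <<'E'
# dark points between 6 and 32 mm height in a world box, from a camera's depth
import sys
from h import *
n=sys.argv[1];x0,x1,y0,y1=map(float,sys.argv[2:6]);z0=float(sys.argv[6]) if len(sys.argv)>6 else .006
p,d=imaging.camera(n);P=imaging.camera_params(n);K=np.array(P["intrinsics"])
v,u=np.nonzero((p.max(2)<50)&(d>0))
uv=cv2.undistortPoints(np.c_[u,v].astype(float)[:,None],K,np.array([P["k1"],0,0,0,0.]))[:,0]
T=np.linalg.inv(np.array(P["camera_from_world"]))
X=(np.c_[uv[:,0],-uv[:,1],-np.ones(len(u))]*d[v,u][:,None])@T[:3,:3].T+T[:3,3]
s=(X[:,0]>x0)&(X[:,0]<x1)&(X[:,1]>y0)&(X[:,1]<y1)&(X[:,2]>z0)&(X[:,2]<.034)
m=np.zeros(d.shape,np.uint8);m[v[s],u[s]]=1;k,l=cv2.connectedComponents(m)
for i in range(1,k):
    q=X[s][l[v[s],u[s]]==i]
    if len(q)>15: print(n,len(q),"min",q.min(0).round(3),"max",q.max(0).round(3),"mean",q.mean(0).round(3))
cv2.imwrite("pics/last.png",p[:,:,::-1])
E
python3 cloud.py scene .5 .68 .095 .2
```

```text
scene 275 min [0.569 0.096 0.006] max [0.593 0.125 0.03 ] mean [0.585 0.112 0.021]
```

Request:
arm_command(deltas=[-1, 0, 0.006, 0, 0, -1, 0, 0.01, 0, 0, -1, 0, 0.012, 0, 0, -1, 0, 0.013, 0, 0, -1, 0, 0.014, 0, 0, -1, 0, 0.014, 0, 0, -1, 0, 0.014, 0, 0, -1, 0, 0.014, 0, 0, -1, 0, 0.012, 0, 0, -1, 0, 0.008, 0, 0, -1, 0, 0.005, 0, 0, -1, 0, 0, 0, 0])

```text
time: 7.85
position: [0.5916, 0.206, 0.0105]
tool_rot: [0.05, 0.999, -0.0, 0.0]
ft_force: [0.6, 0.6, -0.6]
grip_width: 0.0005
grip_force: 0.0
```

```bash
python3 cloud.py scene .5 .68 .218 .29; python3 go.py .593 .24 .010 5.8
```

```text
scene 415 min [0.581 0.218 0.006] max [0.607 0.246 0.033] mean [0.598 0.233 0.023]
t 7.9 pos [0.5916 0.2057 0.0105] head 5.77 F [-0.2  0.8  0.9] | roll first 0.0005 then txyz [0.0021, 0.0343, 0.0005]
```

Request:
arm_command(deltas=[-1, 0, -0.012, 0, 0, -1, 0, 0, -0.035, -0.092, -1, 0, 0, -0.035, 0, -1, -0.0056, -0.048, 0, 0, -1, -0.0056, -0.048, 0, 0, -1, -0.0056, -0.048, 0, 0, -1, -0.0056, -0.048, 0, 0, -1, -0.0056, -0.048, 0, 0, -1, -0.0056, -0.048, 0, 0, -1, -0.0056, -0.048, 0, 0, -1, -0.0056, -0.048, 0, 0, -1, -0.0056, -0.046, 0, 0])

```text
time: 9.4
position: [0.636, -0.2394, 0.0805]
tool_rot: [0.005, 1.0, 0.0, -0.0]
ft_force: [1.1, 0.3, 0.4]
grip_width: 0.0001
grip_force: 0.0
```

```bash
python3 go.py .638 -.238 .010 0.5;python3 cloud.py scene .5 .68 .2 .29
```

```text
t 9.4 pos [ 0.636  -0.2394  0.0805] head 0.59 F [1.1 0.3 0.4] | roll first -0.0016 then txyz [-0.002, 0.0014, 0.0705]
scene 407 min [0.58  0.216 0.006] max [0.606 0.246 0.033] mean [0.598 0.232 0.023]
```

Request:
arm_command(deltas=[-1, -0.002, 0, 0.035, 0, -1, 0, 0, 0.035, 0, -1, 0, 0.008, 0, 0, -1, 0, 0.006, 0, 0, -1, 0, 0.006, 0, 0, -1, 0, 0.01, 0, 0, -1, 0, 0.012, 0, 0, -1, 0, 0.012, 0, 0, -1, 0, 0.012, 0, 0, -1, 0, 0.01, 0, 0, -1, 0, 0.005, 0, 0, -1, 0, 0, 0, 0])

```text
time: 10.95
position: [0.6397, -0.1552, 0.0105]
tool_rot: [0.004, 1.0, 0.0, -0.0]
ft_force: [-0.6, -0.0, -0.5]
grip_width: 0.0002
grip_force: 0.0
```

```bash
python3 go.py .642 .214 .010 0.5;python3 cloud.py scene .55 .7 -.145 -.08; cp pics/last.png pics/t3.png
```

```text
t 10.95 pos [ 0.6397 -0.1552  0.0105] head 0.47 F [-0.6 -0.  -0.5] | roll first 0.0005 then txyz [0.0009, 0.3692, 0.0005]
scene 256 min [ 0.628 -0.145  0.006] max [ 0.659 -0.111  0.031] mean [ 0.647 -0.122  0.022]
```

View pics/t3.png

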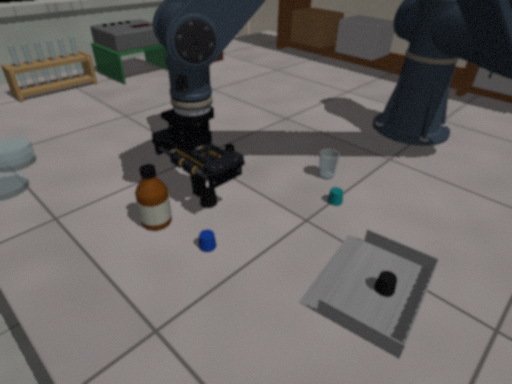

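The medium stopper stands in the tray at (386,283), and the large one is moving upright in front of the finger at (208,197). The bottle is still in place.

Request:
arm_command(deltas=[-1, 0, 0.006, 0, 0, -1, 0, 0.01, 0, 0, -1, 0, 0.014, 0, 0, -1, 0, 0.016, 0, 0, -1, 0, 0.016, 0, 0, -1, 0, 0.016, 0, 0, -1, 0, 0.016, 0, 0, -1, 0, 0.016, 0, 0, -1, 0, 0.016, 0, 0, -1, 0, 0.016, 0, 0, -1, 0, 0.012, 0, 0, -1, 0, 0.006, 0, 0])

```text
time: 12.5
position: [0.6411, 0.0053, 0.0105]
tool_rot: [0.004, 1.0, -0.0, -0.0]
ft_force: [-0.2, -0.4, -0.2]
grip_width: 0.0009
grip_force: 0.1
```

```bash
python3 go.py .642 .214 .010 0.5;python3 cloud.py scene .55 .7 .018 .09
```

```text
t 12.5 pos [0.6411 0.0053 0.0105] head 0.46 F [-0.2 -0.4 -0.2] | roll first 0.0007 then txyz [0.0009, 0.2087, 0.0005]
scene 340 min [0.63  0.018 0.006] max [0.661 0.048 0.031] mean [0.649 0.036 0.022]
```

Request:
arm_command(deltas=[-1, 0, 0.006, 0, 0, -1, 0, 0.01, 0, 0, -1, 0, 0.014, 0, 0, -1, 0, 0.014, 0, 0, -1, 0, 0.014, 0, 0, -1, 0, 0.014, 0, 0, -1, 0, 0.013, 0, 0, -1, 0, 0.012, 0, 0, -1, 0, 0.012, 0, 0, -1, 0, 0.012, 0, 0, -1, 0, 0.012, 0, 0, -1, 0, 0.012, 0, 0])

```text
time: 14.05
position: [0.6425, 0.1501, 0.0106]
tool_rot: [0.004, 1.0, -0.0, 0.0]
ft_force: [-0.5, -0.6, -0.1]
grip_width: 0.0002
grip_force: 0.1
```

Request:
arm_command(deltas=[-1, 0, 0.012, 0, 0, -1, 0, 0.012, 0, 0, -1, 0, 0.012, 0, 0, -1, 0, 0.012, 0, 0, -1, 0, 0.008, 0, 0, -1, 0, 0.005, 0, 0, -1, 0, 0, 0, 0])

```text
time: 14.92
position: [0.6429, 0.2107, 0.0105]
tool_rot: [0.004, 1.0, -0.0, -0.0]
ft_force: [-0.3, 0.0, 0.1]
grip_width: 0.0002
grip_force: 0.0
```

```bash
python3 go.py .642 .214 .010 0.5;python3 cloud.py scene .55 .7 .215 .29
```

```text
t 14.925 pos [0.6429 0.2107 0.0105] head 0.48 F [-0.3  0.   0.1] | roll first 0.0004 then txyz [0.0009, 0.0033, 0.0005]
scene 81 min [0.592 0.229 0.013] max [0.605 0.244 0.033] mean [0.599 0.238 0.028]
scene 680 min [0.603 0.215 0.006] max [0.663 0.254 0.034] mean [0.65  0.236 0.024]
```

Request:
arm_command(deltas=[-1, 0, -0.012, 0, 0, -1, 0, 0, -0.035, 0.155, -1, 0, 0, -0.035, 0, -1, 0.009, -0.048, 0, 0, -1, 0.009, -0.048, 0, 0, -1, 0.009, -0.048, 0, 0, -1, 0.009, -0.048, 0, 0, -1, 0.009, -0.048, 0, 0, -1, 0.009, -0.048, 0, 0, -1, 0.009, -0.048, 0, 0, -1, 0.009, -0.048, 0, 0, -1, 0.009, -0.048, 0, 0])

```text
time: 16.48
position: [0.4913, -0.2171, 0.0808]
tool_rot: [0.082, 0.997, -0.0, 0.0]
ft_force: [0.1, -0.1, -0.4]
grip_width: 0.0008
grip_force: 0.0
```

```bash
python3 go.py .468 -.292 .010 9.35;python3 cloud.py scene .5 .7 .19 .29
```

```text
t 16.475 pos [ 0.4913 -0.2171  0.0808] head 9.45 F [ 0.1 -0.1 -0.4] | roll first -0.0018 then txyz [0.0108, -0.0777, 0.0708]
scene 1008 min [0.58  0.217 0.006] max [0.663 0.254 0.034] mean [0.63  0.236 0.024]
```

Request:
arm_command(deltas=[-1, 0.006, -0.04, 0, 0, -1, 0.005, -0.038, 0, 0, -1, 0, 0, 0.035, 0, -1, 0, 0, 0.035, 0, -1, 0, 0.008, 0, 0, -1, 0, 0.006, 0, 0, -1, 0, 0.006, 0, 0, -1, 0, 0.01, 0, 0, -1, 0, 0.01, 0, 0, -1, 0, 0.01, 0, 0, -1, 0, 0.006, 0, 0, -1, 0, 0, 0, 0])

```text
time: 18.02
position: [0.478, -0.2338, 0.0105]
tool_rot: [0.081, 0.997, 0.0, -0.0]
ft_force: [0.2, 0.2, 0.5]
grip_width: 0.0007
grip_force: 0.0
```

```bash
python3 go.py .55 .207 .010 9.35;python3 cloud.py scene .42 .55 -.223 -.15; cp pics/last.png pics/t4.png
```

```text
t 18.025 pos [ 0.478  -0.2338  0.0105] head 9.33 F [0.2 0.2 0.5] | roll first 0.0004 then txyz [0.0006, 0.4467, 0.0005]
scene 95 min [ 0.475 -0.223  0.006] max [ 0.495 -0.199  0.028] mean [ 0.487 -0.208  0.018]
```

View pics/t4.png

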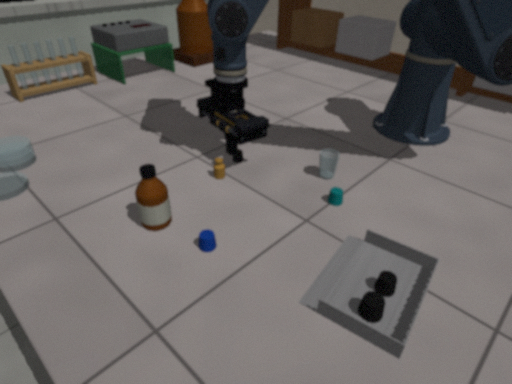

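Large and medium stand in the tray at (371,307) and (386,283). The small one is being pushed at (237,156), and everything else is standing.

Request:
arm_command(deltas=[-1, 0, 0.006, 0, 0, -1, 0, 0.01, 0, 0, -1, 0, 0.014, 0, 0, -1, 0, 0.015, 0, 0, -1, 0, 0.015, 0, 0, -1, 0, 0.015, 0, 0, -1, 0, 0.015, 0, 0, -1, 0, 0.015, 0, 0, -1, 0, 0.015, 0, 0, -1, 0, 0.015, 0, 0, -1, 0, 0.01, 0, 0, -1, 0, 0.005, 0, 0])

```text
time: 19.58
position: [0.5026, -0.0859, 0.0106]
tool_rot: [0.081, 0.997, -0.0, 0.0]
ft_force: [0.1, -0.2, -0.1]
grip_width: 0.0005
grip_force: 0.1
```

```bash
python3 go.py .55 .207 .010 9.35;python3 cloud.py scene .42 .58 -.073 0
```

```text
t 19.575 pos [ 0.5026 -0.0859  0.0106] head 9.34 F [ 0.1 -0.2 -0.1] | roll first 0.0001 then txyz [0.0008, 0.2967, 0.0006]
scene 121 min [ 0.497 -0.073  0.006] max [ 0.519 -0.051  0.026] mean [ 0.511 -0.061  0.018]
```

Request:
arm_command(deltas=[-1, 0, 0.006, 0, 0, -1, 0, 0.01, 0, 0, -1, 0, 0.014, 0, 0, -1, 0, 0.015, 0, 0, -1, 0, 0.015, 0, 0, -1, 0, 0.015, 0, 0, -1, 0, 0.015, 0, 0, -1, 0, 0.015, 0, 0, -1, 0, 0.015, 0, 0, -1, 0, 0.015, 0, 0, -1, 0, 0.01, 0, 0, -1, 0, 0.005, 0, 0])

```text
time: 21.12
position: [0.5271, 0.0621, 0.0105]
tool_rot: [0.081, 0.997, -0.0, 0.0]
ft_force: [-0.5, -0.0, -0.1]
grip_width: 0.0004
grip_force: 0.1
```

```bash
python3 go.py .55 .207 .010 9.35;python3 cloud.py scene .45 .62 .077 .15
```

```text
t 21.125 pos [0.5271 0.0621 0.0105] head 9.34 F [-0.5 -0.  -0.1] | roll first 0.0001 then txyz [0.0009, 0.1467, 0.0005]
scene 153 min [0.523 0.077 0.006] max [0.544 0.096 0.027] mean [0.536 0.087 0.018]
```

Request:
arm_command(deltas=[-1, 0, 0.006, 0, 0, -1, 0, 0.01, 0, 0, -1, 0, 0.012, 0, 0, -1, 0, 0.012, 0, 0, -1, 0, 0.012, 0, 0, -1, 0, 0.012, 0, 0, -1, 0, 0.012, 0, 0, -1, 0, 0.012, 0, 0, -1, 0, 0.012, 0, 0, -1, 0, 0.012, 0, 0, -1, 0, 0.006, 0, 0, -1, 0, 0, 0, 0])

```text
time: 22.68
position: [0.5463, 0.1783, 0.0105]
tool_rot: [0.081, 0.997, -0.0, 0.0]
ft_force: [0.1, -0.2, -0.1]
grip_width: 0.0001
grip_force: 0.0
```

Request:
arm_command(deltas=[-1, 0, -0.012, 0, 0, -1, 0, 0, -0.04, 0, -1, 0, 0, -0.05, 0, -1, 0, -0.04, -0.05, 0, -1, 0, -0.04, -0.02, 0, -1, 0, -0.04, 0, 0, -1, 0, -0.04, 0, 0, -1, 0, -0.04, 0, 0, -1, 0, -0.04, 0, 0, -1, 0, 0, 0, 0])

```text
time: 23.92
position: [0.5044, -0.0731, 0.1693]
tool_rot: [0.085, 0.996, -0.0, -0.0]
ft_force: [1.2, 0.7, -0.6]
grip_width: 0.0002
grip_force: 0.0
```

```bash
python3 go.py .55 .207 .010 9.35;python3 cloud.py scene .5 .7 .12 .29
python3 - <<'E'
from h import *
p,_=imaging.camera("top");q,_=imaging.camera("scene")
c=np.zeros((480,800,3),np.uint8);c[:300,:400]=cv2.resize(p[:,:,::-1],(400,300));c[:300,400:]=cv2.resize(q[:,:,::-1],(400,300))
c[300:,:400]=cv2.resize(p[120:235,80:336,::-1],(400,180));c[300:,400:]=cv2.resize(q[220:350,280:460,::-1],(400,180))
cv2.imwrite("pics/t5.png",c)
E
```

```text
t 23.925 pos [ 0.5044 -0.0731  0.1693] head 9.7 F [ 1.2  0.7 -0.6] | roll first -0.0061 then txyz [0.0006, 0.2838, 0.1593]
scene 261 min [0.538 0.188 0.006] max [0.563 0.214 0.03 ] mean [0.555 0.203 0.021]
scene 988 min [0.58  0.217 0.006] max [0.663 0.254 0.034] mean [0.63  0.236 0.024]
```

View pics/t5.png

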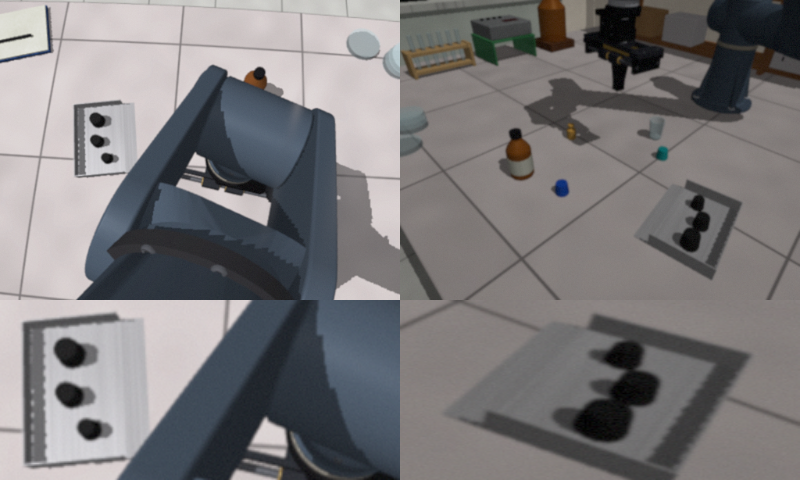

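All three stoppers stand upright on the flat floor, in the lower-left panel at (70,352), (68,394) and (90,429), well past the lip. The weight, bottle and beaker are where they were.

```bash
python3 -c "
from rig import order;print(order.hand_in())"
```

```text
the job is handed in; nothing more can be done
None
```

All three black stoppers were swept into the tray and stand upright on its flat floor past the lip; the weight, bottle, beaker and look-alikes were not touched, and I handed the job in at about 24 s.

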